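# Pry open the enamel case and lift out its tray

## Task

Pick up the prying knife, put its blade into the notch at the front of the blue case and lever the lid open with the blade, not with the fingers, until the lid stands open past upright by itself; then lay the knife back on the bench. Take the tray by its wooden handle bar, lift it out level so that both green jars stay standing in it, and finish while still holding it, steady and level, with the tray's underside at least 5 cm above the rim of the case. Leave the copper bowl, the grey stone and the roll of tape where they are.

Things in the scene. Friction and masses are not known exactly. Their poses are not given: they have to be found in the camera images.
- case: Blue metal case, fixed to the bench, open-topped body 150 x 190 x 70 mm (x, y, z), walls 5 mm, floor 5 mm thick. Origin at the centre of its underside. Its own -x is the front (the side with the notch), +x the hinge side, z up. With the lid shut the whole stands 112 mm high.
- notch (a point): Middle of the prying notch, on the outer front face of the case, 64 mm above the bench: a cut-out in the front wall 80 mm wide (along the case's y) and 12 mm high, from 58 mm up to the rim at 70 mm, where the lower edge of the shut lid covers it. A blade enters along the case's +x. Axes as the case.
- hinge_line (a point): Middle of the lid's hinge line, at rim height (70 mm), on the hinge side of the case, 150 mm from the front face; the line runs along the case's y. Axes as the case.
- lid: Hollow blue lid, open below, 150 x 190 x 42 mm, 4 mm thick, 0.1 kg. Origin at the middle of the hinge line; own -x runs to the front edge (150 mm), z is up while shut and leans back by the opening angle: 0 shut, 1.57 rad upright, 1.95 the stop. Its lower front edge lies at rim height. The hinge is stiff (0.12 N m): the lid stays where it is left; lifting its front edge takes 1 to 2 N.
- tray: Aluminium lift-out tray standing loose on the case's floor, 124 x 150 mm (x, y), rim 14 mm high, floor 4 mm thick, 0.2 to 0.33 kg, about 8 mm free to the case walls in x and 15 mm in y. Origin under its centre, axes as the case's. A rigid handle bar on two posts (x = -55 and +55 mm) runs along its x over the middle.
- bail (a point): Centre of the tray's wooden handle bar, 89 mm above the tray's underside (94 mm above the bench while the tray stands in the case). The bar is 116 mm long (along x), 12 mm wide (along y), 14 mm high; take it across its width. Axes as the tray.
- jar_a_mid (a point): Centre, half-way up, of a green glass jar with a cap, 37 mm across and 47 mm high, about 50 g, standing loose in the tray about 45 mm to one side (y) of the bar.
- jar_b_mid (a point): The same for the second green jar, on the other side of the bar.
- knife_grip (a point): Balance point of the prying knife, in its wooden handle at mid-height (12 mm above the bench when it lies). The handle is 110 mm long (from 70 mm behind to 40 mm ahead of this point along x), 18 mm wide (y), 24 mm high (z). Own +x points along the knife to the blade's tip. About 0.1 kg.
- knife_tip (a point): Tip of the knife's steel blade, 121 mm ahead of knife_grip along the knife's +x and at the same height. The blade is straight, rigid, 3 mm thick (z) and 22 mm wide (y), its free length 72 mm.
- copper_bowl: Copper bowl standing on the bench, 68 mm across, 30 mm high; to be left alone. Origin under its centre.
- stone: Grey rubbing stone, 32 x 75 x 22 mm; to be left alone. Origin under its centre.
- tape: Roll of cream tape lying flat, 102 mm across, 25 mm high; to be left alone. Origin under its centre.
- knife: The prying knife as a whole: origin under the middle of its handle, at the underside; +x to the blade's tip (knife_grip lies 15 mm ahead of the origin and 12 mm up).
Mind the look-alikes: they are no part of the job. Several things look just like the case: the one meant starts farthest from the robot's base.

How it is judged (in metres and radians):
On the way, in this order (a step that is already met when the one before it is completed fails the run):
1. the knife's blade has raised the lid, the fingers not touching it (angle between lid's own z axis and vertical between 0.25 and 1.2 rad and contact force between knife and lid above 0.2 N and contact force between the fingers and lid below 0.5 N), for 0.1 s.
2. the lid stands open past upright (angle between lid's own z axis and vertical above 1.5 rad), for 0.2 s.
3. the knife lies on the bench, let go (height (world z) of each of knife_grip, knife_tip below 0.03 m and contact force between the fingers and knife below 0.1 N), for 0.2 s.
At the end, for the whole second after the job is handed in: Lid open over 1.5 rad; knife on the bench (handle and tip under 30 mm); the gripper alone holds the tray: bar centre above 200 mm (underside 41 mm over the rim), tilt under 0.1 rad, under 20 mm/s and 0.15 rad/s, off case and lid, both jars standing in it (tilt under 0.15 rad) (angle between lid's own z axis and vertical above 1.5 rad and height (world z) of each of knife_grip, knife_tip below 0.03 m and height (world z) of bail above 0.2 m and angle between tray's own z axis and vertical below 0.1 rad and linear speed of tray below 0.02 m/s and angular speed of tray below 0.15 rad/s and contact force between the fingers and tray above 1 N and contact force between each of case, lid and tray below 0.1 N and angle between each of jar_a_mid, jar_b_mid's own z axis and vertical below 0.15 rad and z of jar_a_mid in the frame of tray between 0.02 and 0.036 m and z of jar_b_mid in the frame of tray between 0.02 and 0.036 m); the arm keeps its last pose, push and grip.
It fails at once if the fingers push the lid before it is open (contact force between the fingers and lid above 1.5 N and angle between lid's own z axis and vertical below 1.4 rad).
It fails at once if a jar tips over (angle between any of jar_a_mid, jar_b_mid's own z axis and vertical above 0.4 rad).
It fails at once if the tray is tilted (angle between tray's own z axis and vertical above 0.3 rad).
It fails at once if a bystander is moved by more than 25 mm (distance of any of copper_bowl, stone, tape from where it was at the start of the episode above 0.025 m).
It also fails if it takes over 66 s, if anything falls off the work surface, if the arm or the gripper's body presses on something with over 40 N, if the wrist force passes 120 N, or if a joint passes its speed limit or range.

## Robot

A 7-joint arm with a two-finger parallel gripper is mounted at the origin on the work surface; the furniture and walls round the work are solid. World frame = base frame: x ahead of the robot, y to its left, z up, the work surface at z = 0. Lengths are in m, angles in degrees, forces in N, time in s.
With the tool pointing down it reaches from about 0.4 to 0.875 m from the base axis. Payload 6.5 kg.
Tool frame: the origin (TCP) lies on the centre line of the jaws, within the pads' length; the fingertips stand 22 mm ahead of it and the grasp point (between the pads) lies 3 mm ahead of it; z points along the fingers, y is the direction in which the jaws open and shut (so a half turn about z gives the same grasp; the last joint's range is limited). The gripper opens to 85 mm and grips with 20 to 120 N. Pads are 22 mm wide; open, the fingers measure 114 mm over their backs; the gripper's body (76 mm by 85 mm) begins 54 mm behind the grasp point. The pads swing forward as they close: fully open they stand 13 mm farther back than shut.
Start: joints at [-71.517, 30.733, -0.252, 88.115, 0.149, 61.152, -4.079], TCP at [0.246, 0.601, 0.253] pointing down, gripper open.
Joint ranges: [-154.64, 154.64], [-21.42, 123.67], [-72.66, 72.17], [13.99, 137.28], [-74.86, 254.86], [10.95, 109.41], [-158.01, 158.01]. Speed limits (degrees/s): [136.94, 136.94, 180, 180, 180, 180, 180].

## Interface

Orientations are given as a 3x3 rotation matrix whose columns are the frame's x, y, z axes.
In Python, from workcell import readout, vision, bot gives the robot as it stands.
- The arm moves only by the shell command python3 -m handwheel 'ROWS' [FORCE]. ROWS is JSON, a list of rows, each an object with "slide": the shift along the tool's x, y, z in cm, a list of three; "dr": the turn, a rotation vector about the tool's x, y, z in degrees, a list of three; "jaw": the closure, from -1 (fully open) to 1 (shut). A call has 1 to 8 rows; each row is the pose to reach, as a shift and turn from the pose commanded when the call began, along the tool's axes at that moment; what a row does not reach only later rows make up. A row lasts 1/10 s, in which the tool goes at most 50 mm and 8.59 degrees, less where a joint would pass 70% of its speed; a pose out of reach is approached as far as the arm can. A call with a gripper value outside its range is refused whole. The fingers move at their own pace and stop on an object; FORCE is the grip in N (left out, the last holds). Time passes only in rows, so rows that repeat a pose let the fingers close. It gives the time, the measured TCP pose, the force and the opening at its end, in the units of the state.
- readout.get_obs(): the state, without advancing time (a new reading comes with each control period).
- vision.camera(name): name is "side" or "top" or "wrist"; returns a dict with "color" (384x512x3 uint8, red, green, blue), "K" (3x3 intrinsics, pixels), "rvec" (rotation vector, rad) and "tvec" (3), from world to camera coordinates, as OpenCV has them. Camera axes: x right, y down, z forward; pixel columns grow to the right and rows downward; lengths in m; the calibration is good to about 2 mm. A picture is of the moment at which its call begins. There is no depth.
- bot.hand_in(): hands the job in, once; it reports no verdict.
Trained networks look in a picture, given as the dict that the camera call returned (one of the last four; its "shot" number tells which), for a name from the list of things; names that differ only in an ending like _2 or _b are one class to them, and where a whole thing is asked for, a point or a joint stands for the part that bears it (a point fixed in the world has none). Each returns a list of dicts, best first, with "conf" (0 to 1); they miss things now and then, are a little off and sometimes report something else, mostly with a low value. They report only what shows in the picture. A call takes as long as a camera call. They do not tell look-alikes from the thing itself.
- vision.boxes_of(picture, query): "extent" ([left, top, width, height] in pixels, round what is visible of it).
- vision.regions_of(picture, query): "pixels" (384x512 bool, what is visible of it) and "extent" ([left, top, width, height] in pixels, round what is visible of it).
- vision.pinpoint(picture, query): "xy" ([column, row] in pixels: a listed point, or the origin of a listed thing).
The state is a dict: "time": time; "q": joint angles; "dq": joint speeds; "tau": joint torques, N m; "ee_pos": TCP position; "orientation": TCP orientation; "contact_force": force on the tool from outside, world axes, zero at the start; "torque": the same for the moment, N m; "opening": finger opening in m.
Only numpy, scipy, OpenCV 4.12 (cv2) and the standard library are available. Lean on these libraries where they do the work, as an engineer would, in place of code of your own. Each camera call takes 0.05 s, during which the arm holds its last target.

## Working session

There is one attempt and no reset: what is moved stays moved. The work goes in short steps, Python scripts to look and compute and a shell command to move; the robot and the scene stay as the last step left them, time stands still between calls to the robot, and variables do not carry over. Pictures are saved under pics/ and viewed, and the job is handed in when it is done.

```bash
ls -la; mkdir -p pics
cat > h.py <<'E'
import numpy as np, cv2
from workcell import readout, vision, bot
def save(name,p,crop=None,scale=1):
    im=p["color"]
    if crop: x0,y0,x1,y1=crop; im=im[y0:y1,x0:x1]
    if scale!=1: im=cv2.resize(im,None,fx=scale,fy=scale,interpolation=cv2.INTER_CUBIC)
    cv2.imwrite("pics/"+name,cv2.cvtColor(im,cv2.COLOR_RGB2BGR))
def cam(p):
    R,_=cv2.Rodrigues(np.array(p["rvec"],float)); t=np.array(p["tvec"],float).ravel(); K=np.array(p["K"],float)
    return K,R,t
def onplane(p,uv,z):
    K,R,t=cam(p); d=R.T@np.linalg.inv(K)@np.array([uv[0],uv[1],1.]); c=-R.T@t
    return c+d*(z-c[2])/d[2]
def proj(p,X):
    K,R,t=cam(p); X=np.atleast_2d(X); q=(K@(R@X.T+t[:,None])).T; return q[:,:2]/q[:,2:]
def tri(obs):
    A=[];b=[]
    for p,uv in obs:
        K,R,t=cam(p);d=R.T@np.linalg.inv(K)@np.array([uv[0],uv[1],1.]);d/=np.linalg.norm(d);c=-R.T@t
        P=np.eye(3)-np.outer(d,d);A.append(P);b.append(P@c)
    return np.linalg.solve(sum(A),sum(b))
E
python3 - <<'E'
from h import *
for n in ["side","top","wrist"]:
    p=vision.camera(n); save(n+"0.png",p,scale=1.5); K,R,t=cam(p); print(n,K[0,0],-R.T@t,R[2])
    for q in ["case","notch","lid","knife","knife_grip","knife_tip","bail","copper_bowl","stone","tape","tray"]:
        try: print(q,[(np.round(d["xy"]).tolist(),round(d["conf"],2)) for d in vision.pinpoint(p,q)][:5])
        except Exception as e: print(q,e)
o=readout.get_obs();print(o)
E
```

```text
total 12
drwxr-xr-x  3 agent agent 4096 Dec  7 15:32 .
drwxr-xr-x 23 root  root  4096 Dec  7 15:32 ..
drwxr-xr-x  2 agent agent 4096 Dec  7 15:32 pics
side 364.79891319722907 [ 0.2280517  -1.02310904  0.73170162] [ 0.20080323  0.81975071 -0.53636446]
case [([165.0, 174.0], 0.87)]
notch [([163.0, 170.0], 0.74), ([240.0, 168.0], 0.73), ([286.0, 284.0], 0.69)]
lid [([163.0, 152.0], 0.92), ([240.0, 147.0], 0.6)]
knife [([292.0, 248.0], 0.52), ([283.0, 215.0], 0.16)]
knife_grip [([288.0, 242.0], 0.79)]
knife_tip [([287.0, 212.0], 0.81)]
bail []
copper_bowl [([324.0, 205.0], 0.46)]
stone [([335.0, 274.0], 0.89)]
tape [([288.0, 284.0], 0.7)]
tray [([238.0, 176.0], 0.59)]
top 496.38418920748165 [ 0.32127125 -0.05687648  1.79269036] [ 0.07168625  0.0033479  -0.99742161]
case [([153.0, 274.0], 0.95), ([180.0, 188.0], 0.72)]
notch [([195.0, 195.0], 0.72), ([171.0, 268.0], 0.63)]
lid [([156.0, 189.0], 0.85), ([128.0, 271.0], 0.71)]
knife [([302.0, 178.0], 0.59)]
knife_grip [([303.0, 177.0], 0.88)]
knife_tip [([269.0, 169.0], 0.66)]
bail []
copper_bowl [([254.0, 127.0], 0.78)]
stone [([346.0, 156
[... 389 characters left out ...]
5038596,  61.15292877,  -4.08029066]), 'dq': array([ 0.0364358 , -0.03565611, -0.07037625,  0.00298994,  0.02194438,
       -0.01940833,  0.06173044]), 'tau': array([-1.02349572e-04, -5.83325279e+01,  1.04777869e+00, -2.59427029e+01,
        1.23936977e-02,  1.97860063e-03, -1.75498366e-05]), 'ee_pos': array([0.24638469, 0.60147582, 0.2533028 ]), 'orientation': array([[-9.25387658e-01,  3.79022006e-01,  4.72977270e-05],
       [ 3.79022005e-01,  9.25387659e-01, -2.19696964e-05],
       [-5.20957312e-05, -2.40360658e-06, -9.99999999e-01]]), 'contact_force': array([-1.0552541 , -0.7305087 , -0.17297664]), 'torque': array([-0.01238483, -0.03587388, -0.05206932]), 'opening': 0.08516232466737725}
```

View pics/side0.png

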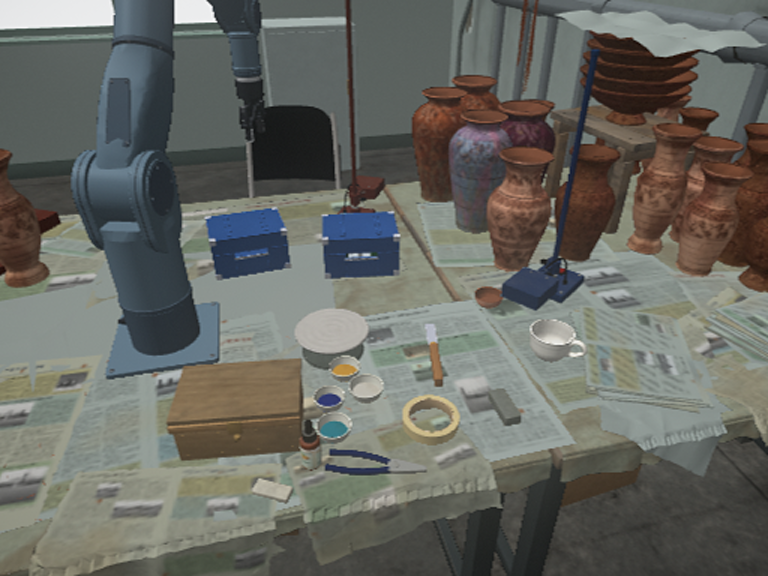

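View pics/top0.png

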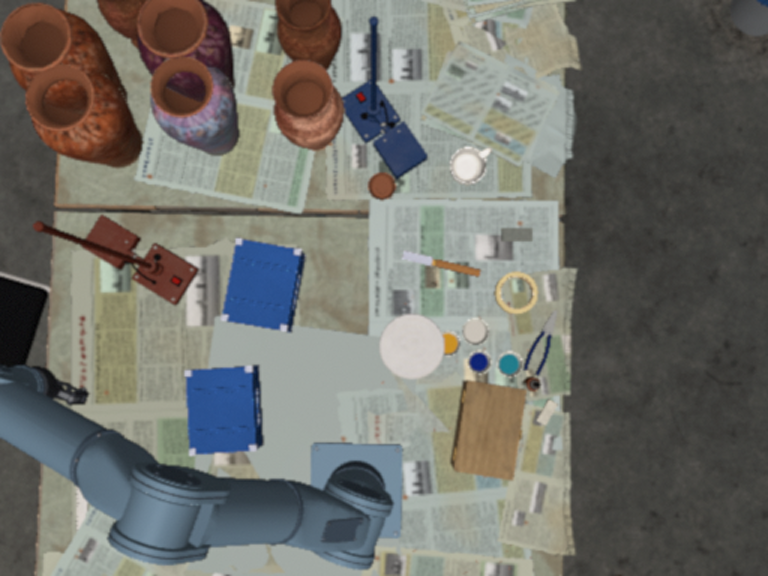

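View pics/wrist0.png

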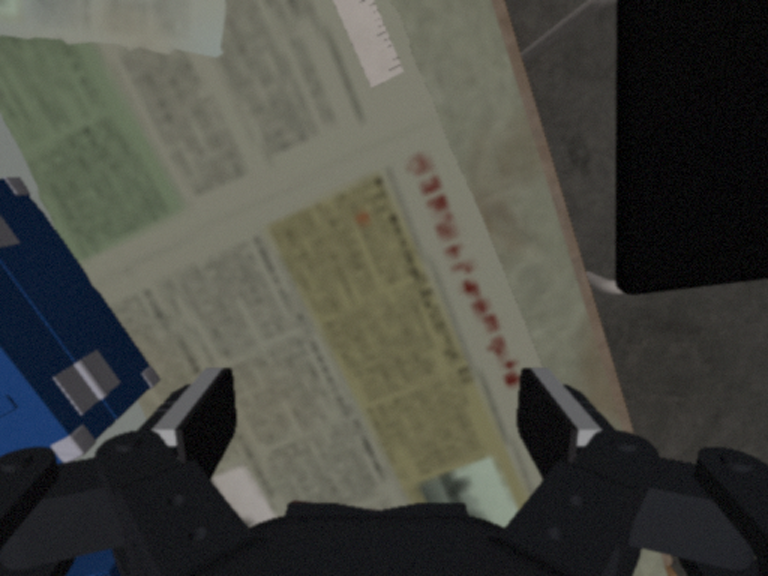

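Run:
```python
from h import *
p=vision.camera("top"); s=vision.camera("side")
np.save("top.npy",p,allow_pickle=True); np.save("side.npy",s,allow_pickle=True)
save("t_case.png",p,(110,140,220,310),4.0*0.85)
save("t_knife.png",p,(240,105,380,225),5)
save("s_case.png",s,(120,120,290,200),4.5)
for q in ["case","stone","tape","copper_bowl","knife","lid"]:
    for n,pp in (("top",p),("side",s)):
        print(q,n,[(d["extent"],round(d["conf"],2)) for d in vision.boxes_of(pp,q)][:4])
for n,uv,z in [("farcase",(180,188),0),("nearcase",(153,274),0),("notchfar",(195,195),.064),("notchnear",(171,268),.064),("hingefar",(156,189),.07),("grip",(303,177),.012),("tip",(269,169),.012),("bowl",(254,127),0),("stone",(346,156),0),("tape",(346,194),0)]:
    print(n,onplane(p,uv,z).round(3))
for n,uv,z in [("notchfar",(240,168),.064),("notchnear",(163,170),.064),("grip",(288,242),.012),("tip",(287,212),.012)]: print("s",n,onplane(s,uv,z).round(3))
```

```text
case top [([120.8, 244.2, 53.1, 60.2], 0.96), ([147.1, 159.6, 57.8, 63.7], 0.68)]
case side [([135.2, 138.3, 60.1, 47.6], 0.74), ([212.6, 140.7, 54.7, 45.7], 0.73)]
stone top [([149.6, 159.7, 57.1, 65.9], 0.3)]
stone side [([327.6, 260.2, 18.7, 26.3], 0.58)]
tape top [([331.7, 183.2, 29.1, 23.7], 0.56)]
tape side [([266.2, 263.4, 41.2, 35.6], 0.59)]
copper_bowl top [([245.1, 116.6, 19.3, 17.1], 0.65)]
copper_bowl side [([315.4, 192.2, 17.8, 14.8], 0.71), ([212.6, 138.5, 52.8, 28.3], 0.65)]
knife top [([266.0, 168.5, 55.7, 16.8], 0.66)]
knife side [([281.2, 217.4, 14.4, 37.4], 0.85)]
lid top [([124.5, 244.3, 47.4, 60.3], 0.97), ([149.1, 160.7, 53.0, 58.8], 0.75)]
lid side [([137.7, 143.8, 52.1, 22.8], 0.79)]
farcase [0.489 0.217 0.   ]
nearcase [0.178 0.304 0.   ]
notchfar [0.46  0.154 0.064]
notchnear [0.205 0.23  0.064]
hingefar [0.477 0.29  0.07 ]
grip [ 0.538 -0.227  0.012]
tip [ 0.564 -0.104  0.012]
bowl [ 0.72  -0.046  0.   ]
stone [ 0.62  -0.383  0.   ]
tape [ 0.481 -0.385  0.   ]
s notchfar [0.461 0.164 0.064]
s notchnear [0.178 0.22  0.064]
s grip [ 0.524 -0.228  0.012]
s tip [ 0.569 -0.081  0.012]
```

View pics/t_case.png

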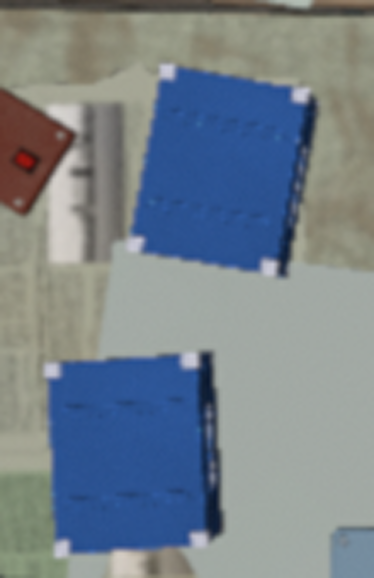

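View pics/t_knife.png

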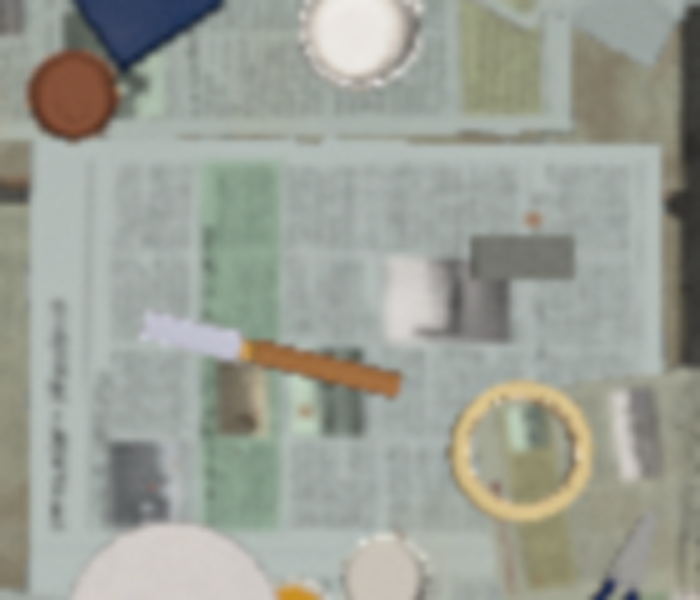

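View pics/s_case.png

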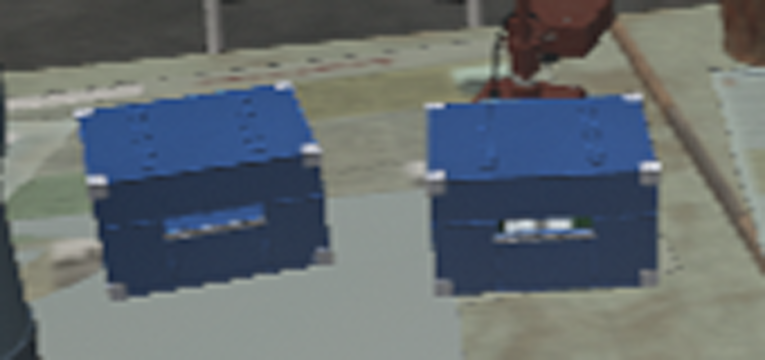

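```bash
cat >> h.py <<'E'
def fitcase(obs,x0=(0.475,0.22,1.4)):
    from scipy.optimize import least_squares
    # obs: list of (pic, local xyz, uv)
    def f(v):
        c,s=np.cos(v[2]),np.sin(v[2]);r=[]
        for p,l,uv in obs:
            X=[v[0]+c*l[0]-s*l[1],v[1]+s*l[0]+c*l[1],l[2]]; r+=list(proj(p,X)[0]-np.array(uv))
        return r
    q=least_squares(f,x0); return q.x,np.array(q.fun).reshape(-1,2)
E
python3 - <<'E'
from h import *
p=np.load("top.npy",allow_pickle=True).item();s=np.load("side.npy",allow_pickle=True).item()
T=lambda a,b:(110+a/3.4,140+b/3.4)
S=lambda a,b:(120+a/4.5,120+b/4.5)
# local: hinge side +x; case y: +x~world +y => +y ~ world -x
# top image up=world +x => -y local
ob=[(p,(75,-95,112),T(160,66)),(p,(-75,-95,112),T(312,92)),(p,(-75,95,112),T(275,273)),(p,(75,95,112),T(130,249))]
os_=[(s,(-75,95,112),S(426,184)),(s,(-75,-95,112),S(660,174)),(s,(75,-95,112),S(643,96)),(s,(75,95,112),S(427,105)),(s,(-75,95,0),S(436,294)),(s,(-75,-95,0),S(659,285))]
m=lambda o:[(a,np.array(b)/1000,c) for a,b,c in o]
for o in (ob,os_,ob+os_):
    v,r=fitcase(m(o)); print(v.round(4),np.degrees(v[2]).round(2)); print(r.round(1).tolist())
K=lambda a,b:(240+a/5,105+b/5)
tip=onplane(p,K(143,326),.013);butt=onplane(p,K(400,384),.02);mid=onplane(p,K(246,350),.02)
print(tip,butt,mid,np.linalg.norm(tip-butt)); d=tip-butt; print(np.degrees(np.arctan2(d[1],d[0])))
E
```

```text
[0.4721 0.2188 1.4244] 81.61
[[0.8, -0.5], [-0.7, -0.8], [0.4, 0.8], [-0.5, 0.5]]
[0.4731 0.2174 1.412 ] 80.9
[[0.2, -0.6], [0.1, -0.6], [-0.3, -0.4], [0.3, -0.5], [-0.2, 1.1], [-0.1, 0.8]]
[0.4726 0.2184 1.4205] 81.39
[[1.1, -0.7], [-0.5, -0.9], [0.4, 0.8], [-0.5, 0.2], [0.2, -0.6], [0.0, -0.8], [-0.6, -0.5], [-0.0, -0.5], [-0.2, 1.1], [-0.2, 0.5]]
[ 0.55983066 -0.10232637  0.013     ] [ 0.5210689  -0.28743262  0.02      ] [ 0.54317072 -0.17649839  0.02      ] 0.18925062400246212
78.17300143251775
```

Candidates for the case: near one at top (149,273), far one at top (175,190). The far one is meant: it lies farthest from the base, and in the crop its notch shows the jars. There is only one knife, at top (303,177).

```bash
cat >> h.py <<'E'
def plan(xyz,yaw=None,pitch=0):
    """tool-axis shift (cm) and rotvec (deg) to go to world TCP xyz with tool x at world yaw (deg), tool down,
    pitch: blade tip up (deg), rotation about tool y"""
    from scipy.spatial.transform import Rotation as Ro
    o=readout.get_obs(); R=np.array(o["orientation"]); d=R.T@(np.array(xyz)-o["ee_pos"])*100
    out=[d.round(2).tolist()]
    if yaw is not None:
        a=np.radians(yaw); x=np.array([np.cos(a),np.sin(a),0]); z=np.array([0,0,-1.]); y=np.cross(z,x)
        Rt=np.column_stack([x,y,z])@Ro.from_euler('y',pitch,degrees=True).as_matrix()
        out.append(np.degrees(Ro.from_matrix(R.T@Rt).as_rotvec()).round(2).tolist())
    x=R[:,0]; print("t",round(o["time"],2),"pos",o["ee_pos"].round(4),"yaw",np.degrees(np.arctan2(x[1],x[0])).round(2),"tilt z",R[:,2].round(3),"open",round(o["opening"],4),"F",o["contact_force"].round(1))
    print("->",out)
E
python3 -m handwheel '[{"slide":[-3.2,-3.6,0],"dr":[0,0,5],"jaw":-1},{"slide":[-6.5,-7.2,0],"dr":[0,0,10],"jaw":-1},{"slide":[-9.7,-10.8,0],"dr":[0,0,15],"jaw":-1},{"slide":[-13,-14.5,0],"dr":[0,0,20],"jaw":-1},{"slide":[-16.2,-18.1,0],"dr":[0,0,25],"jaw":-1},{"slide":[-19.5,-21.7,0],"dr":[0,0,30],"jaw":-1},{"slide":[-22.7,-25.3,0],"dr":[0,0,35],"jaw":-1},{"slide":[-26,-29,0],"dr":[0,0,40],"jaw":-1}]'
python3 -c "
from h import *
plan((.535,-.22,.15),78.2)"
```

```text
time: 3.3
ee_pos: [0.3775, 0.2329, 0.2537]
orientation: [[-0.462, 0.887, 0.001], [0.887, 0.462, 0.001], [0.0, 0.001, -1.0]]
contact_force: [0.9, 0.6, 0.5]
opening: 0.0853
t 3.3 pos [0.3775 0.2329 0.2537] yaw 117.54 tilt z [ 0.001  0.001 -1.   ] open 0.0853 F [0.9 0.6 0.5]
-> [[-47.45, -6.99, 10.34], [0.05, -0.05, 39.34]]
```

```bash
python3 -m handwheel '[{"slide":[-4.7,-0.7,0.3],"dr":[0,0,5],"jaw":-1},{"slide":[-9.4,-1.4,0.6],"dr":[0,0,10],"jaw":-1},{"slide":[-14.1,-2.1,1],"dr":[0,0,15],"jaw":-1},{"slide":[-18.8,-2.8,1.3],"dr":[0,0,20],"jaw":-1},{"slide":[-23.5,-3.5,1.6],"dr":[0,0,25],"jaw":-1},{"slide":[-28.2,-4.2,2],"dr":[0,0,30],"jaw":-1},{"slide":[-32.9,-4.9,2.3],"dr":[0,0,35],"jaw":-1},{"slide":[-37.6,-5.6,2.6],"dr":[0,0,39.3],"jaw":-1}]'
python3 - <<'E'
from h import *
plan((.535,-.22,.15),78.2)
w=vision.camera("wrist");save("w1.png",w,scale=1.5)
for q in ["knife_grip","knife_tip","knife"]: 
    r=vision.pinpoint(w,q); print(q,[(d["xy"],d["conf"],onplane(w,d["xy"],0.012 if q!="knife" else 0).round(4).tolist()) for d in r][:2])
E
```

```text
time: 4.1
ee_pos: [0.503, -0.126, 0.2275]
orientation: [[0.203, 0.979, 0.001], [0.979, -0.203, 0.0], [0.0, 0.001, -1.0]]
contact_force: [0.4, 0.8, -0.7]
opening: 0.0853
t 4.1 pos [ 0.503  -0.126   0.2275] yaw 78.26 tilt z [ 0.001  0.    -1.   ] open 0.0853 F [ 0.4  0.8 -0.7]
-> [[-8.55, 5.04, 7.75], [0.05, -0.02, 0.06]]
knife_grip [([294.5, 244.1], 0.74, [0.5364, -0.215, 0.012])]
knife_tip [([298.8, 141.8], 0.84, [0.5605, -0.101, 0.012])]
knife [([291.8, 253.8], 0.92, [0.5318, -0.2323, 0.0])]
```

View pics/w1.png

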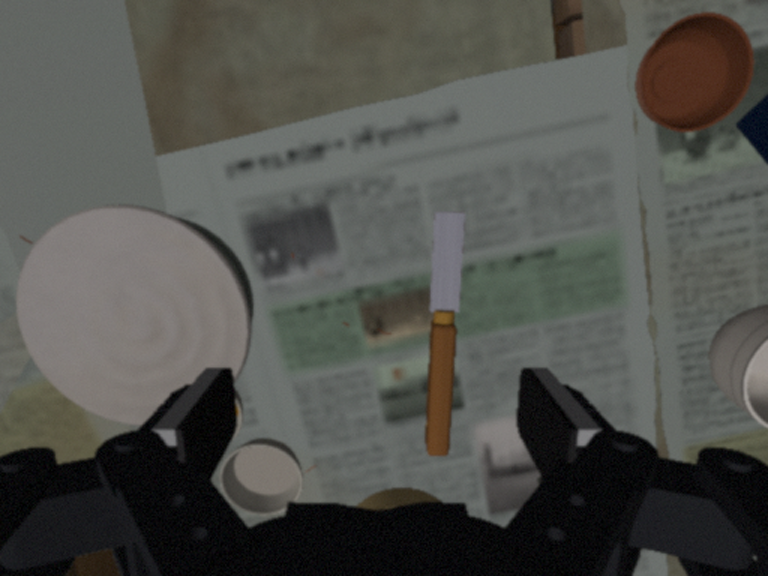

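Run:
```python
from h import *
w=vision.camera("wrist")
t=onplane(w,(449.5/1.5,212/1.5),.0135);b=onplane(w,(437.5/1.5,455/1.5),.022);h=onplane(w,(442.5/1.5,325/1.5),.024)
d=t-b;print(t,b,h,np.linalg.norm(d[:2]),np.degrees(np.arctan2(d[1],d[0])))
u=d[:2]/np.linalg.norm(d[:2]);print(t[:2]-.121*u,b[:2]+.07*u)
plan((.5355,-.219,.028),77.5)
```

```text
[ 0.56035323 -0.09998069  0.0135    ] [ 0.51904776 -0.28371958  0.022     ] [ 0.54080074 -0.17741532  0.024     ] 0.18832450147179208 77.33023728816147
[ 0.53381413 -0.2180344 ] [ 0.53440095 -0.21542405]
t 4.35 pos [ 0.5023 -0.1239  0.2271] yaw 78.44 tilt z [-0.  0. -1.] open 0.0854 F [0.7 0.3 0.3]
-> [[-8.65, 5.17, 19.91], [-0.03, -0.02, 0.94]]
```

```bash
python3 -m handwheel '[{"slide":[-3,1.8,3],"dr":[0,0,0.9],"jaw":-1},{"slide":[-6,3.5,6],"dr":[0,0,0.9],"jaw":-1},{"slide":[-8.5,5,9],"dr":[0,0,0.9],"jaw":-1},{"slide":[-8.5,5,13],"dr":[0,0,0.9],"jaw":-1},{"slide":[-8.5,5,16],"dr":[0,0,0.9],"jaw":-1},{"slide":[-8.5,5,18.5],"dr":[0,0,0.9],"jaw":-1},{"slide":[-8.5,5,19.6],"dr":[0,0,0.9],"jaw":-1},{"slide":[-8.5,5,19.6],"dr":[0,0,0.9],"jaw":-1}]' 60
python3 - <<'E'
from h import *
plan((.5345,-.2175,.03),77.5)
w=vision.camera("wrist");save("w2.png",w,scale=1.5)
E
```

```text
time: 5.15
ee_pos: [0.5338, -0.2158, 0.0304]
orientation: [[0.214, 0.977, -0.002], [0.977, -0.214, 0.002], [0.001, -0.002, -1.0]]
contact_force: [0.1, 0.3, 0.1]
opening: 0.0851
t 5.15 pos [ 0.5338 -0.2158  0.0304] yaw 77.64 tilt z [-0.002  0.002 -1.   ] open 0.0851 F [0.1 0.3 0.1]
-> [[-0.15, 0.1, 0.03], [-0.14, -0.06, 0.14]]
```

View pics/w2.png

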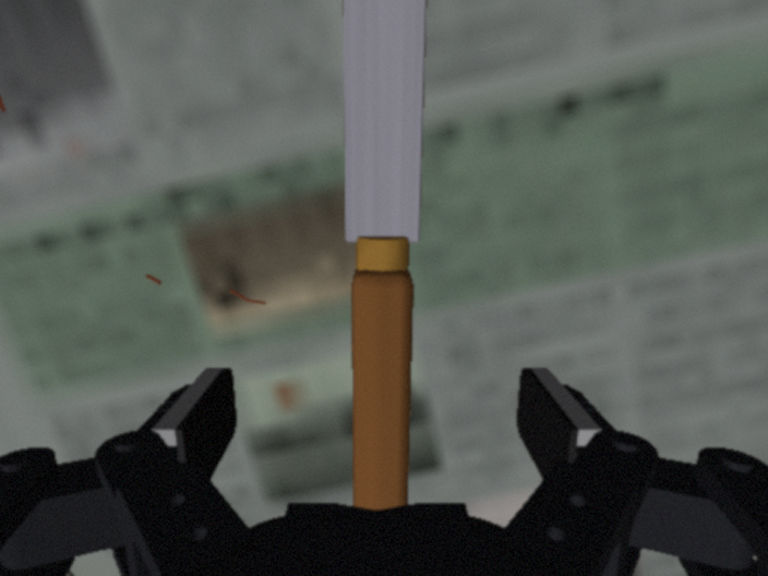

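The picture shows the knife handle centred between the open pads, at about column 382 of 768, with the blade straight ahead.

```bash
python3 -m handwheel '[{"slide":[0,0,0.1],"dr":[0,0,0],"jaw":-0.4},{"slide":[0,0,0.2],"dr":[0,0,0],"jaw":0.2},{"slide":[0,0,0.2],"dr":[0,0,0],"jaw":1},{"slide":[0,0,0.2],"dr":[0,0,0],"jaw":1},{"slide":[0,0,0.2],"dr":[0,0,0],"jaw":1},{"slide":[0,0,0.2],"dr":[0,0,0],"jaw":1}]' 80
python3 - <<'E'
from h import *
plan((.5345,-.2175,.03),77.5)
w=vision.camera("wrist");save("w3.png",w,scale=1.5)
E
```

```text
time: 5.8
ee_pos: [0.5347, -0.2178, 0.03]
orientation: [[0.216, 0.976, 0.001], [0.976, -0.216, -0.0], [0.0, 0.001, -1.0]]
contact_force: [-1.3, 0.8, 6.7]
opening: 0.0162
t 5.8 pos [ 0.5347 -0.2178  0.03  ] yaw 77.52 tilt z [ 0.001 -0.    -1.   ] open 0.0162 F [-1.3  0.8  6.7]
-> [[0.02, -0.03, 0.0], [0.05, -0.01, 0.02]]
```

View pics/w3.png

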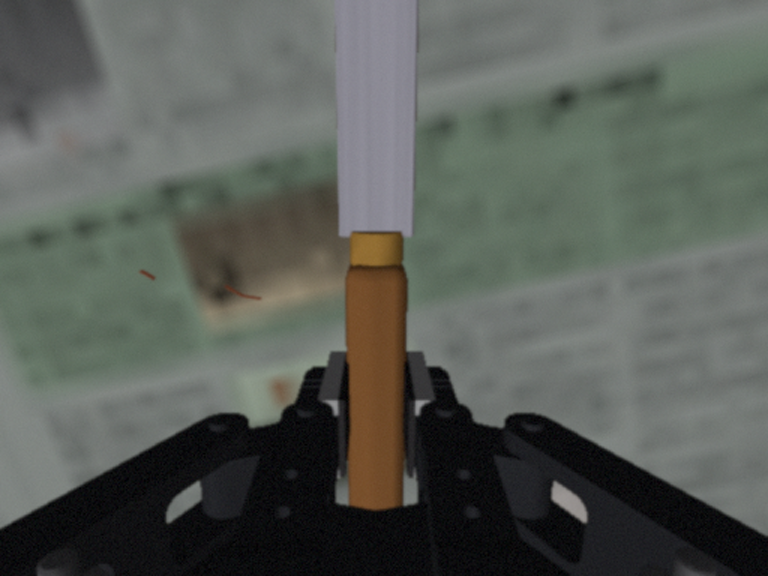

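```bash
python3 -m handwheel '[{"slide":[0,0,-2],"dr":[0,0,0],"jaw":1},{"slide":[0,0,-5],"dr":[0,0,0],"jaw":1},{"slide":[2,-1,-9],"dr":[0,0,-1],"jaw":1},{"slide":[5,-2,-13],"dr":[0,0,-2],"jaw":1},{"slide":[9,-3,-16],"dr":[0,0,-3.5],"jaw":1},{"slide":[13,-4,-17],"dr":[0,0,-3.9],"jaw":1},{"slide":[15,-5,-17],"dr":[0,0,-3.9],"jaw":1},{"slide":[15,-5,-17],"dr":[0,0,-3.9],"jaw":1}]' 100
python3 - <<'E'
from h import *
plan((.5345,-.2175,.03),81.4)
w=vision.camera("wrist");save("w4.png",w,scale=1.5)
s=vision.camera("side");save("s4.png",s,scale=1.5);save("s4n.png",s,(215,140,275,190),12)
np.save("w4.npy",w,allow_pickle=True);np.save("s4.npy",s,allow_pickle=True)
for n,c in (("w",w),("s",s)):
  for q in ["knife_grip","knife_tip"]: 
    r=vision.pinpoint(c,q); print(n,q,[(d["xy"],d["conf"]) for d in r][:2])
E
```

```text
time: 6.65
ee_pos: [0.5175, -0.0559, 0.1994]
orientation: [[0.143, 0.99, -0.0], [0.99, -0.143, 0.003], [0.002, -0.001, -1.0]]
contact_force: [0.2, -1.0, -1.5]
opening: 0.0152
t 6.65 pos [ 0.5175 -0.0559  0.1994] yaw 81.77 tilt z [-0.     0.003 -1.   ] open 0.0152 F [ 0.2 -1.  -1.5]
-> [[-15.79, 4.01, 16.9], [-0.05, -0.14, 0.37]]
w knife_grip [([252.1, 255.4], 0.81)]
w knife_tip []
s knife_grip [([333.8, 273.2], 0.74), ([269.5, 167.9], 0.7)]
s knife_tip [([263.9, 147.3], 0.43), ([335.8, 277.5], 0.29)]
```

View pics/w4.png

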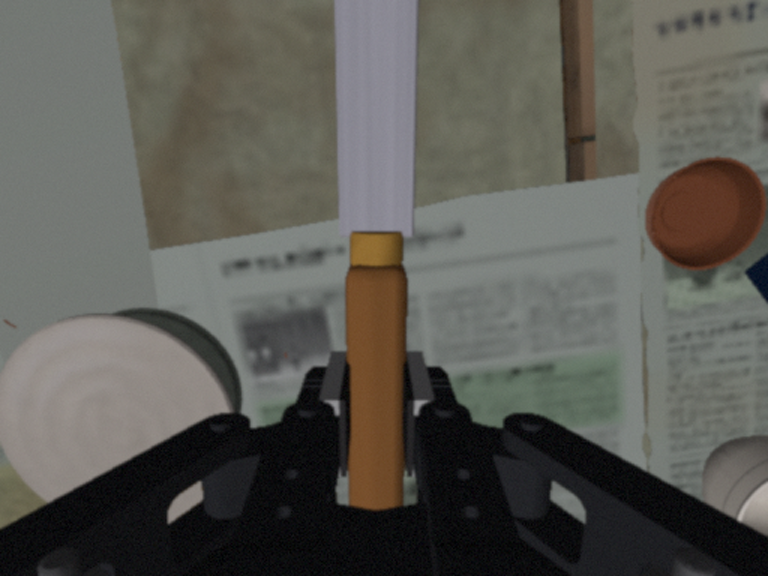

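View pics/s4n.png

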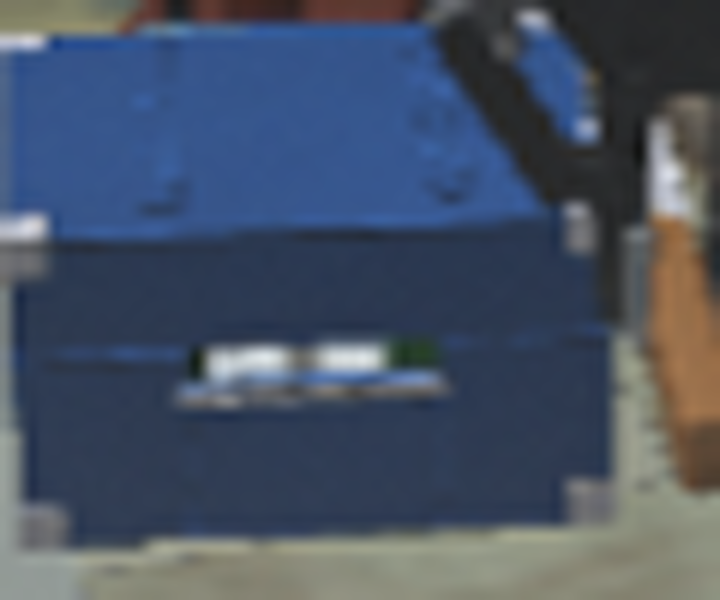

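View pics/s4.png

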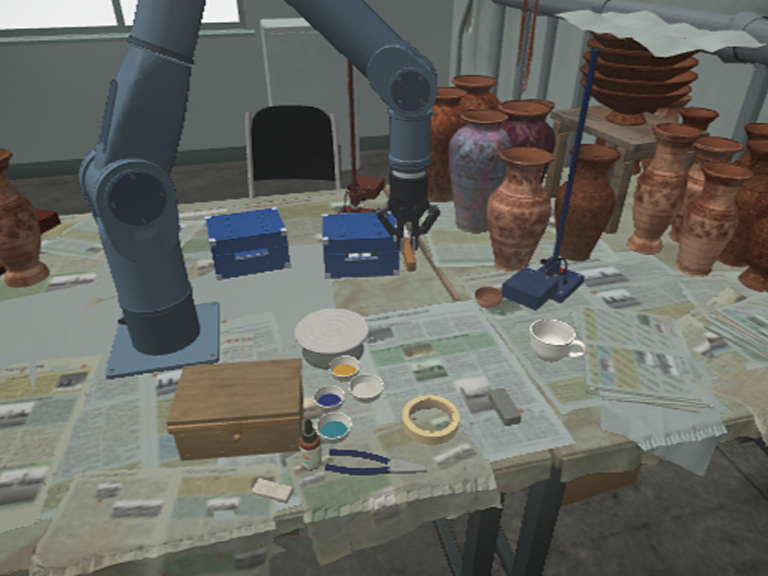

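Run:
```python
from h import *
plan((.4633,-.0037,.083),81.4)
s=np.load("s4.npy",allow_pickle=True).item()
o=readout.get_obs();R=o["orientation"];P=o["ee_pos"]
print(proj(s,[P+R@np.array([.121,0,.018]),P+R@np.array([-.07,0,.018]),P+R@np.array([.04,0,.018])]))
```

```text
t 6.95 pos [ 0.5178 -0.0619  0.1991] yaw 81.29 tilt z [-0.    -0.001 -1.   ] open 0.0152 F [ 0.2 -0.3 -1.2]
-> [[4.94, -6.27, 11.61], [-0.01, 0.04, -0.11]]
[[267.18333325 149.95244288]
 [274.80269299 178.27505656]
 [270.16015922 161.01787288]]
```

```bash
python3 -m handwheel '[{"slide":[0,-3,3],"dr":[0,0,0],"jaw":1},{"slide":[0,-6.3,6],"dr":[0,0,0],"jaw":1},{"slide":[1.5,-6.3,9],"dr":[0,0,0],"jaw":1},{"slide":[3.5,-6.3,11],"dr":[0,0,0],"jaw":1},{"slide":[4.9,-6.3,11.6],"dr":[0,0,0],"jaw":1},{"slide":[4.9,-6.3,11.6],"dr":[0,0,0],"jaw":1},{"slide":[4.9,-6.3,11.6],"dr":[0,0,0],"jaw":1}]' 100
python3 - <<'E'
from h import *
plan((.4633,-.0037,.083),81.4)
s=vision.camera("side");save("s5.png",s,(200,130,300,230),6)
w=vision.camera("wrist");save("w5.png",w,scale=1.5)
np.save("w5.npy",w,allow_pickle=True);np.save("s5.npy",s,allow_pickle=True)
o=readout.get_obs();R=o["orientation"];P=o["ee_pos"]
print((proj(s,[P+R@np.array([.121,0,.018]),P+R@np.array([-.07,0,.018]),P+R@np.array([.04,0,.018])])-[200,130])*6)
E
```

```text
time: 7.65
ee_pos: [0.4637, -0.0033, 0.084]
orientation: [[0.149, 0.989, 0.001], [0.989, -0.149, -0.001], [-0.0, 0.001, -1.0]]
contact_force: [0.1, -0.2, -1.2]
opening: 0.0158
t 7.65 pos [ 0.4637 -0.0033  0.084 ] yaw 81.41 tilt z [ 0.001 -0.001 -1.   ] open 0.0158 F [ 0.1 -0.2 -1.2]
-> [[-0.04, -0.04, 0.1], [0.08, 0.02, 0.01]]
[[289.78342966 257.84495348]
 [316.5959754  432.55885011]
 [300.32847655 326.55779597]]
```

View pics/s5.png

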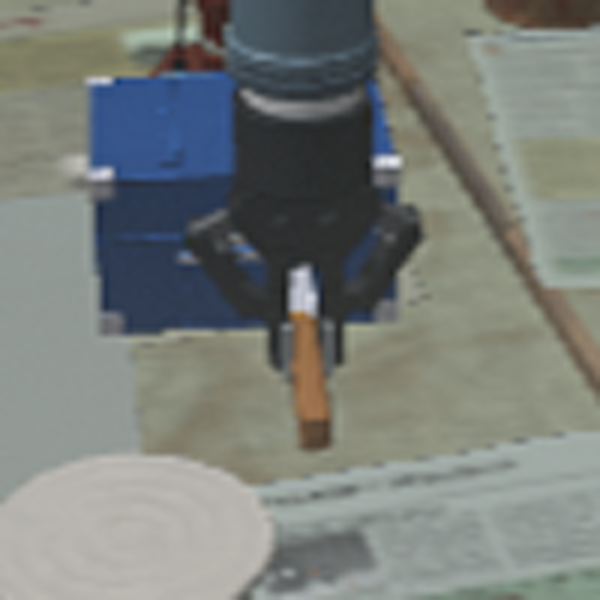

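View pics/w5.png

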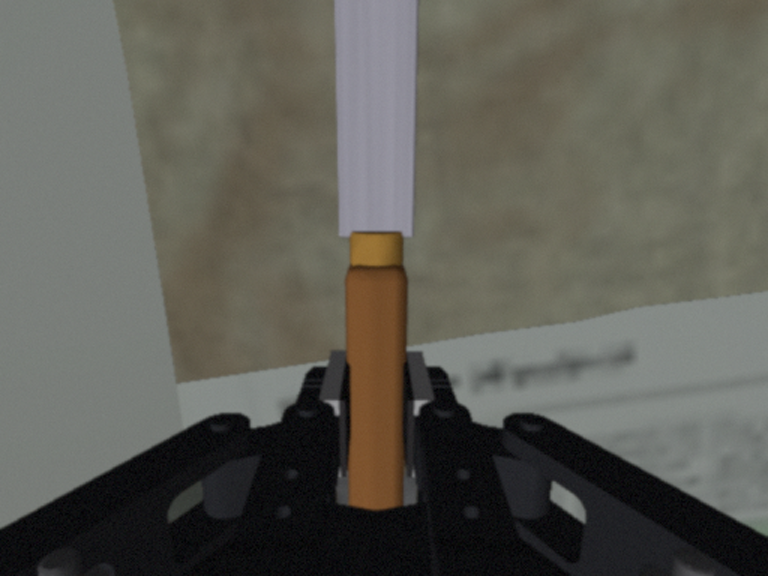

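Run:
```python
from h import *
s=np.load("s4.npy",allow_pickle=True).item()
C=np.array([.4726,.2184]);a=np.radians(81.4);ex=np.array([np.cos(a),np.sin(a)]);ey=np.array([-ex[1],ex[0]])
W=lambda X,Y,Z:np.r_[C+X*ex+Y*ey,Z]
for pt in [(-.075,.04,.058),(-.075,-.04,.058),(-.075,.095,0),(-.075,-.095,0),(-.075,.095,.07),(-.075,-.095,.07),(-.075,.095,.112),(-.075,-.095,.112)]:
    print(pt,((proj(s,W(*pt))[0]-[215,140])*12).round(0))
```

```text
(-0.075, 0.04, 0.058) [187. 389.]
(-0.075, -0.04, 0.058) [443. 377.]
(-0.075, 0.095, 0) [ 21. 557.]
(-0.075, -0.095, 0) [615. 526.]
(-0.075, 0.095, 0.07) [  7. 364.]
(-0.075, -0.095, 0.07) [618. 335.]
(-0.075, 0.095, 0.112) [ -2. 243.]
(-0.075, -0.095, 0.112) [620. 215.]
```

```bash
python3 -m handwheel '[{"slide":[1,0,0.1],"dr":[0,0,0],"jaw":1},{"slide":[2,0,0.1],"dr":[0,0,0],"jaw":1},{"slide":[3,0,0.1],"dr":[0,0,0],"jaw":1},{"slide":[4,0,0.1],"dr":[0,0,0],"jaw":1},{"slide":[5,0,0.1],"dr":[0,0,0],"jaw":1},{"slide":[5,0,0.1],"dr":[0,0,0],"jaw":1}]' 100
python3 - <<'E'
from h import *
plan((.4633,-.0037,.083),81.4)
s=vision.camera("side");save("s6.png",s,(200,130,300,230),6)
w=vision.camera("wrist");save("w6.png",w,scale=1.5)
E
```

```text
time: 8.35
ee_pos: [0.4707, 0.049, 0.0822]
orientation: [[0.146, 0.989, 0.0], [0.989, -0.146, 0.001], [0.001, 0.0, -1.0]]
contact_force: [-0.3, 0.8, -0.9]
opening: 0.0156
t 8.35 pos [0.4707 0.049  0.0822] yaw 81.59 tilt z [ 0.     0.001 -1.   ] open 0.0156 F [-0.3  0.8 -0.9]
-> [[-5.32, 0.04, -0.08], [0.0, -0.04, 0.19]]
```

View pics/s6.png

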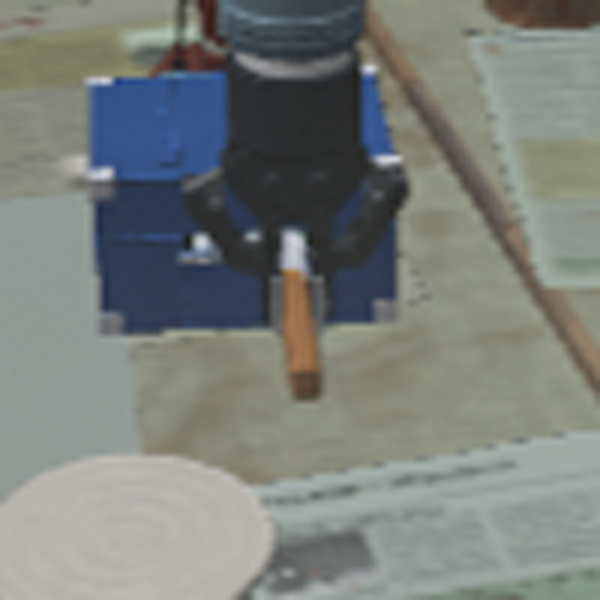

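View pics/w6.png

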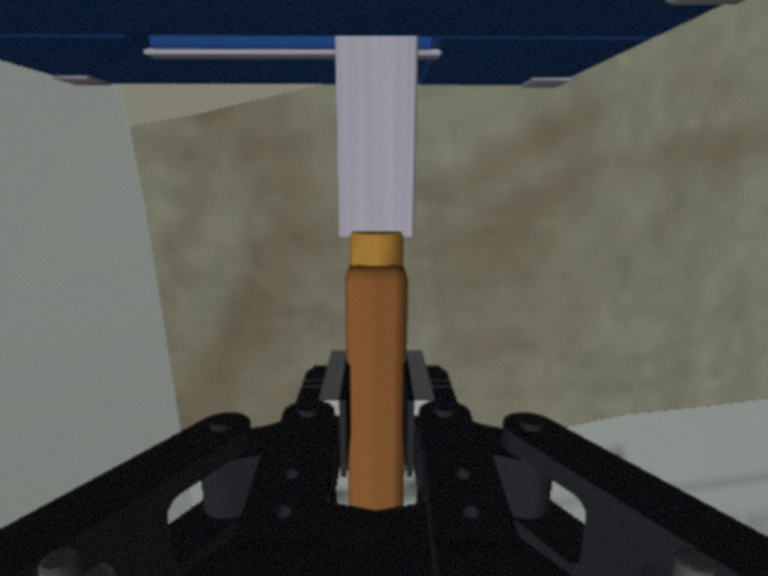

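```bash
python3 -m handwheel '[{"slide":[0,0,-0.8],"dr":[0,0,0],"jaw":1},{"slide":[0.1,0,-1.7],"dr":[0,0,0],"jaw":1},{"slide":[0.3,0,-3],"dr":[0,0,0],"jaw":1},{"slide":[0.6,0,-4.1],"dr":[0,0,0],"jaw":1},{"slide":[0.9,0,-5.1],"dr":[0,0,0],"jaw":1},{"slide":[1.3,0,-6],"dr":[0,0,0],"jaw":1},{"slide":[1.7,0,-7],"dr":[0,0,0],"jaw":1},{"slide":[2.2,0,-7.9],"dr":[0,0,0],"jaw":1}]' 100
python3 - <<'E'
from h import *
plan((.4633,-.0037,.083),81.4)
s=vision.camera("side");save("s7.png",s,(200,100,300,200),6)
w=vision.camera("wrist");save("w7.png",w,scale=1)
E
```

```text
time: 9.25
ee_pos: [0.4739, 0.0693, 0.1622]
orientation: [[0.149, 0.989, 0.001], [0.989, -0.149, 0.0], [0.0, 0.0, -1.0]]
contact_force: [0.2, -0.9, -2.6]
opening: 0.0157
t 9.25 pos [0.4739 0.0693 0.1622] yaw 81.44 tilt z [ 0.001  0.    -1.   ] open 0.0157 F [ 0.2 -0.9 -2.6]
-> [[-7.38, 0.03, 7.92], [0.03, -0.02, 0.04]]
```

View pics/s7.png

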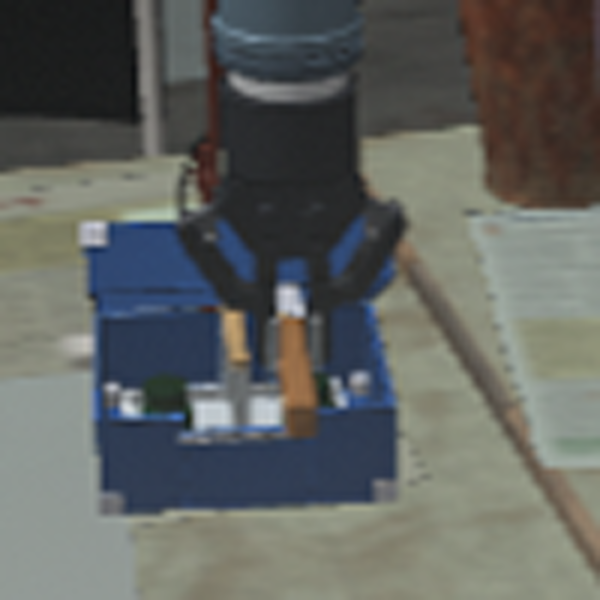

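View pics/w7.png

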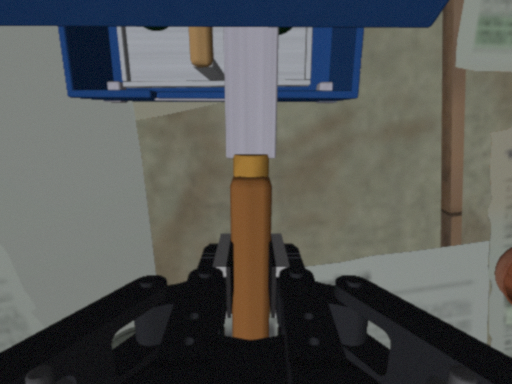

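```bash
python3 -m handwheel '[{"slide":[0.8,0,-1.1],"dr":[0,0,0],"jaw":1},{"slide":[1.8,0,-2.1],"dr":[0,0,0],"jaw":1},{"slide":[2.8,0,-3.1],"dr":[0,0,0],"jaw":1},{"slide":[3.9,0,-4],"dr":[0,0,0],"jaw":1},{"slide":[5.5,0,-4.1],"dr":[0,0,0],"jaw":1},{"slide":[7.2,0,-4.1],"dr":[0,0,0],"jaw":1},{"slide":[9,0,-4.1],"dr":[0,0,0],"jaw":1},{"slide":[11,0,-4.1],"dr":[0,0,0],"jaw":1}]' 100
python3 - <<'E'
from h import *
plan((.4633,-.0037,.083),81.4)
s=vision.camera("side");save("s8.png",s,(200,80,300,180),6)
w=vision.camera("wrist");save("w8.png",w,scale=1)
E
```

```text
time: 10.15
ee_pos: [0.4898, 0.1787, 0.2017]
orientation: [[0.149, 0.989, -0.001], [0.989, -0.149, -0.001], [-0.001, -0.001, -1.0]]
contact_force: [0.6, -2.0, -1.1]
opening: 0.0154
t 10.15 pos [0.4898 0.1787 0.2017] yaw 81.42 tilt z [-0.001 -0.001 -1.   ] open 0.0154 F [ 0.6 -2.  -1.1]
-> [[-18.42, 0.11, 11.89], [-0.05, 0.06, 0.02]]
```

View pics/s8.png

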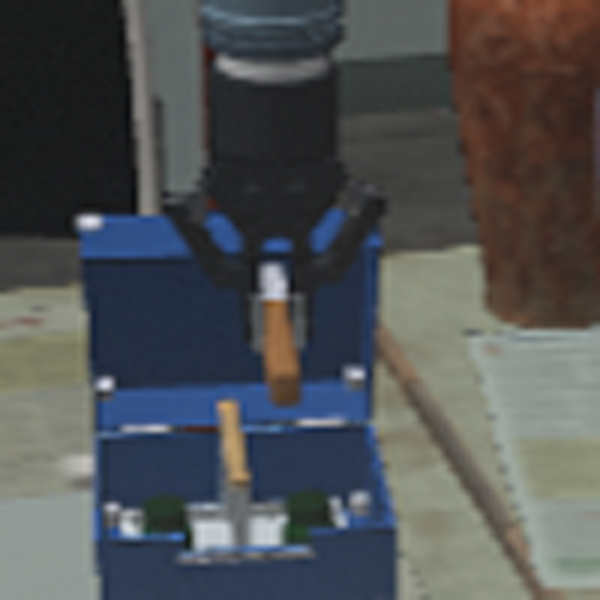

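View pics/w8.png

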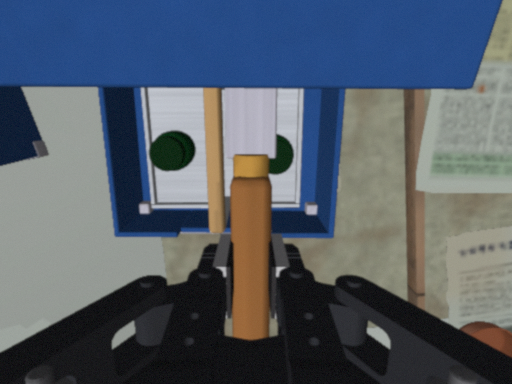

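```bash
python3 -m handwheel '[{"slide":[1.5,0,0],"dr":[0,0,0],"jaw":1},{"slide":[3,0,0],"dr":[0,0,0],"jaw":1},{"slide":[4.5,0,0],"dr":[0,0,0],"jaw":1},{"slide":[5.5,0,0],"dr":[0,0,0],"jaw":1},{"slide":[6.5,0,0],"dr":[0,0,0],"jaw":1},{"slide":[6.5,0,0],"dr":[0,0,0],"jaw":1}]' 100
python3 - <<'E'
from h import *
plan((.4633,-.0037,.083),81.4)
s=vision.camera("side");save("s9.png",s,(200,80,300,180),6)
w=vision.camera("wrist");save("w9.png",w,scale=1)
E
```

```text
time: 10.85
ee_pos: [0.4999, 0.2438, 0.2024]
orientation: [[0.147, 0.989, 0.001], [0.989, -0.147, 0.001], [0.001, 0.0, -1.0]]
contact_force: [0.4, 0.1, -1.4]
opening: 0.0154
t 10.85 pos [0.4999 0.2438 0.2024] yaw 81.54 tilt z [ 0.001  0.001 -1.   ] open 0.0154 F [ 0.4  0.1 -1.4]
-> [[-25.03, 0.01, 11.91], [0.02, -0.06, 0.14]]
```

View pics/s9.png

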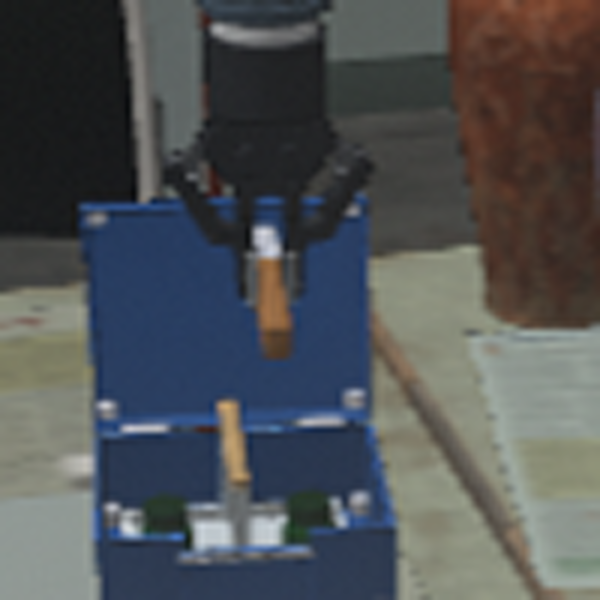

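View pics/w9.png

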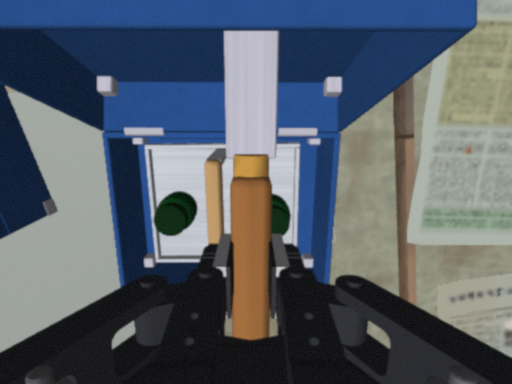

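```bash
python3 -m handwheel '[{"slide":[-2,0,0],"dr":[0,0,0],"jaw":1},{"slide":[-6,0,0],"dr":[0,0,0],"jaw":1},{"slide":[-10.5,0.5,0],"dr":[0,0,0],"jaw":1},{"slide":[-15,2,0],"dr":[0,0,1],"jaw":1},{"slide":[-19.5,3.5,0],"dr":[0,0,2],"jaw":1},{"slide":[-24,5,0],"dr":[0,0,3],"jaw":1},{"slide":[-28.5,6.5,0],"dr":[0,0,4],"jaw":1},{"slide":[-33,8,0],"dr":[0,0,4],"jaw":1}]' 100
python3 - <<'E'
from h import *
plan((.535,-.217,.032),77.5)
s=vision.camera("side");save("s10.png",s,(200,80,300,180),6)
E
```

```text
time: 11.75
ee_pos: [0.5285, -0.1001, 0.2026]
orientation: [[0.22, 0.975, 0.0], [0.975, -0.22, -0.0], [-0.0, 0.0, -1.0]]
contact_force: [1.4, 0.2, -0.3]
opening: 0.0157
t 11.75 pos [ 0.5285 -0.1001  0.2026] yaw 77.29 tilt z [ 0. -0. -1.] open 0.0157 F [ 1.4  0.2 -0.3]
-> [[-11.26, 3.21, 17.06], [0.01, 0.0, -0.21]]
```

View pics/s10.png

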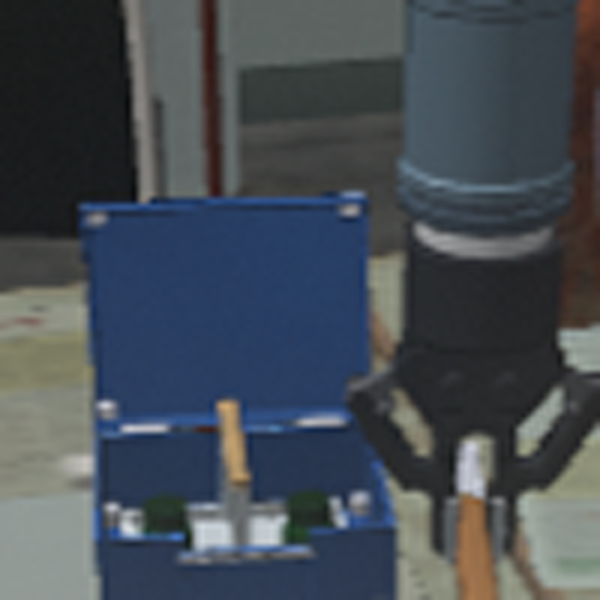

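Lid stands open (hinge row ~y=420, top ~205 in the crop) with the blade withdrawn. Now the knife goes back down.

```bash
python3 -m handwheel '[{"slide":[-4,1,2],"dr":[0,0,0],"jaw":1},{"slide":[-8,2.2,5],"dr":[0,0,0],"jaw":1},{"slide":[-11.3,3.2,8],"dr":[0,0,0],"jaw":1},{"slide":[-11.3,3.2,12],"dr":[0,0,0],"jaw":1},{"slide":[-11.3,3.2,15],"dr":[0,0,0],"jaw":1},{"slide":[-11.3,3.2,16.6],"dr":[0,0,0],"jaw":1},{"slide":[-11.3,3.2,17.1],"dr":[0,0,0],"jaw":1},{"slide":[-11.3,3.2,17.1],"dr":[0,0,0],"jaw":1}]' 100
python3 - <<'E'
from h import *
plan((.535,-.217,.03),77.5)
E
```

```text
time: 12.6
ee_pos: [0.5362, -0.2142, 0.0318]
orientation: [[0.218, 0.976, 0.0], [0.976, -0.218, -0.0], [-0.0, 0.0, -1.0]]
contact_force: [0.0, -0.3, 0.1]
opening: 0.016
t 12.6 pos [ 0.5362 -0.2142  0.0318] yaw 77.41 tilt z [ 0. -0. -1.] open 0.016 F [ 0.  -0.3  0.1]
-> [[-0.3, -0.06, 0.19], [0.02, 0.02, -0.09]]
```

```bash
python3 -m handwheel '[{"slide":[0,0,0.15],"dr":[0,0,0],"jaw":1},{"slide":[0,0,0.15],"dr":[0,0,0],"jaw":0.6},{"slide":[0,0,0.1],"dr":[0,0,0],"jaw":-0.3},{"slide":[0,0,0],"dr":[0,0,0],"jaw":-1},{"slide":[0,0,0],"dr":[0,0,0],"jaw":-1},{"slide":[0,0,0],"dr":[0,0,0],"jaw":-1},{"slide":[0,0,-1.5],"dr":[0,0,0],"jaw":-1},{"slide":[0,0,-5],"dr":[0,0,0],"jaw":-1}]' 60
python3 - <<'E'
from h import *
plan((.535,-.217,.03),77.5)
w=vision.camera("wrist");save("w11.png",w,scale=1)
p=vision.camera("top");s=vision.camera("side");np.save("top2.npy",p,allow_pickle=True);np.save("side2.npy",s,allow_pickle=True)
save("t11.png",p,(130,120,330,240),3.8);save("s11.png",s,(190,80,320,260),3.3)
for n,c in (("t",p),("s",s)):
  for q in ["bail","jar_a_mid","tray","hinge_line","notch"]:
    print(n,q,[(np.round(d["xy"],1).tolist(),round(d["conf"],2)) for d in vision.pinpoint(c,q)][:4])
E
```

```text
time: 13.4
ee_pos: [0.5345, -0.213, 0.0804]
orientation: [[0.218, 0.976, -0.005], [0.976, -0.218, 0.001], [0.0, -0.005, -1.0]]
contact_force: [0.6, -0.4, 1.3]
opening: 0.0855
t 13.4 pos [ 0.5345 -0.213   0.0804] yaw 77.42 tilt z [-0.005  0.001 -1.   ] open 0.0855 F [ 0.6 -0.4  1.3]
-> [[-0.38, 0.16, 5.04], [-0.28, -0.02, -0.08]]
t bail [([170.4, 191.4], 0.77), ([177.4, 190.9], 0.27)]
t jar_a_mid [([180.1, 180.1], 0.41)]
t tray [([178.8, 192.3], 0.77)]
t hinge_line [([153.8, 186.3], 0.81), ([179.8, 204.7], 0.27)]
t notch [([195.3, 195.7], 0.84), ([168.4, 266.9], 0.62)]
s bail [([237.2, 158.2], 0.49)]
s jar_a_mid [([227.4, 169.4], 0.57)]
s tray [([241.3, 175.0], 0.47)]
s hinge_line [([239.2, 149.6], 0.7), ([285.9, 284.1], 0.58)]
s notch [([165.8, 167.2], 0.95), ([241.8, 165.4], 0.7)]
```

View pics/w11.png

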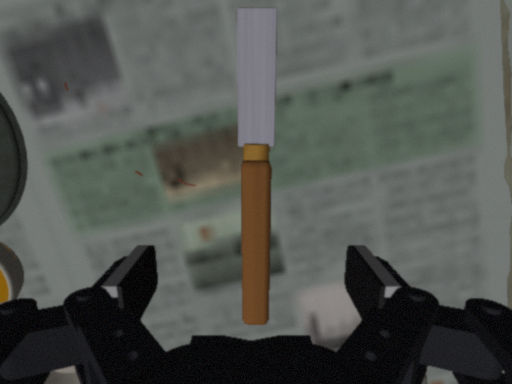

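View pics/t11.png

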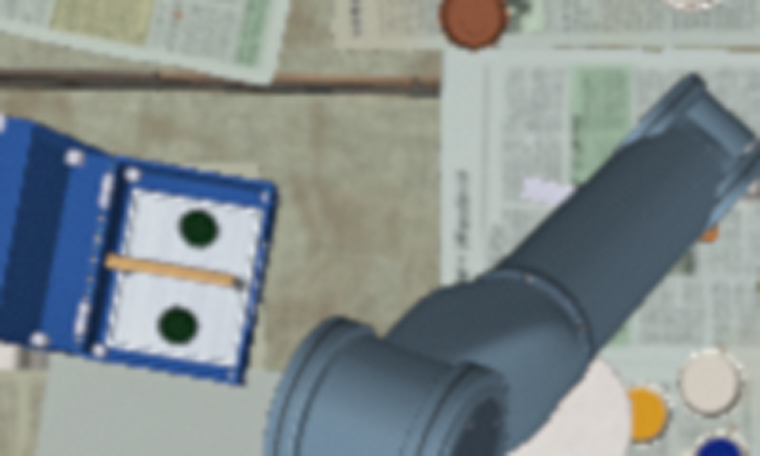

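View pics/s11.png

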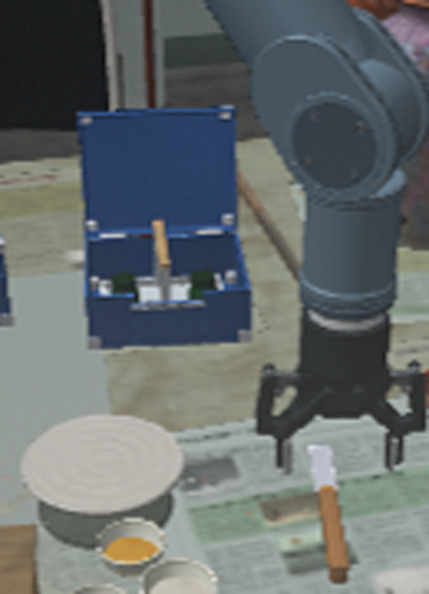

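Run:
```python
from h import *
from scipy.optimize import least_squares
p=np.load("top2.npy",allow_pickle=True).item();s=np.load("side2.npy",allow_pickle=True).item()
T=lambda a,b:(130+a/3.8,120+b/3.8); S=lambda a,b:(190+a/3.3,80+b/3.3)
e1=onplane(p,T(108,261),.101);e2=onplane(p,T(241,283),.101)
d=e1-e2;print("bar top",e1,e2,(e1+e2)/2,np.linalg.norm(d),np.degrees(np.arctan2(d[1],d[0])))
f1=onplane(s,S(160,223),.101);f2=onplane(s,S(166,262),.101);d=f1-f2;print("bar side",f1,f2,(f1+f2)/2,np.linalg.norm(d),np.degrees(np.arctan2(d[1],d[0])))
print("net tri",tri([(p,(170.4,191.4)),(s,(237.2,158.2))]), onplane(p,(170.4,191.4),.094),onplane(s,(237.2,158.2),.094))
C=np.array([.4726,.2184]);a=np.radians(81.4);ex=np.array([np.cos(a),np.sin(a)]);ey=np.array([-ex[1],ex[0]])
def lid(th,Y):return np.r_[C+(.075-.15*np.cos(th))*ex+Y*ey,.07+.15*np.sin(th)]
ob=[(s,.095,S(80,113)),(s,-.095,S(236,108))]
r=least_squares(lambda v:np.ravel([proj(c,lid(v[0],Y))[0]-np.array(u) for c,Y,u in ob]),[1.8]);print("lid",r.x,r.fun)
plan((*((e1+e2)/2)[:2],.2),81.4)
```

```text
bar top [0.47594462 0.27574951 0.101     ] [0.45873397 0.15530057 0.101     ] [0.46733929 0.21552504 0.101     ] 0.12167232217078863 81.86819468227164
bar side [0.47663979 0.26328312 0.101     ] [0.46277853 0.16302083 0.101     ] [0.46970916 0.21315197 0.101     ] 0.10121591672041233 82.12875674540167
net tri [0.46818532 0.24068451 0.0665396 ] [0.46813383 0.23561739 0.094     ] [0.45600925 0.18860753 0.094     ]
lid [1.88617236] [-0.9478975   0.27458099 -0.36092187  0.04681703]
t 14.05 pos [ 0.5361 -0.2138  0.0809] yaw 77.42 tilt z [-0.001  0.    -1.   ] open 0.0852 F [-0.1 -0.1  0. ]
-> [[40.4, -16.06, -11.9], [-0.04, 0.0, -3.98]]
```

```bash
python3 -m handwheel '[{"slide":[0,0,-4],"dr":[0,0,0],"jaw":-1},{"slide":[2,-1,-8],"dr":[0,0,0],"jaw":-1},{"slide":[5,-2.2,-11.5],"dr":[0,0,0],"jaw":-1},{"slide":[9,-4,-13.5],"dr":[0,0,-1],"jaw":-1},{"slide":[13.5,-5.6,-13.8],"dr":[0,0,-2],"jaw":-1},{"slide":[18,-7.3,-13.8],"dr":[0,0,-3],"jaw":-1},{"slide":[22.5,-9,-13.8],"dr":[0,0,-4],"jaw":-1},{"slide":[27,-10.7,-13.8],"dr":[0,0,-4.2],"jaw":-1}]' 60
python3 -m handwheel '[{"slide":[4,-2,0],"dr":[0,0,0],"jaw":-1},{"slide":[8,-3.6,0],"dr":[0,0,0],"jaw":-1},{"slide":[10,-4.3,0],"dr":[0,0,0],"jaw":-1},{"slide":[10,-4.3,0],"dr":[0,0,0],"jaw":-1},{"slide":[10,-4.3,0],"dr":[0,0,0],"jaw":-1}]' 60
python3 - <<'E'
from h import *
plan((.468,.215,.2),81.6)
w=vision.camera("wrist");save("w12.png",w,scale=1.5);np.save("w12.npy",w,allow_pickle=True)
print([(np.round(d["xy"],1).tolist(),round(d["conf"],2),onplane(w,d["xy"],.094).round(4)) for d in vision.pinpoint(w,"bail")][:4])
E
```

```text
time: 14.85
ee_pos: [0.4901, 0.0749, 0.2195]
orientation: [[0.145, 0.989, 0.0], [0.989, -0.145, 0.0], [0.0, 0.0, -1.0]]
contact_force: [0.3, 0.8, 0.1]
opening: 0.0852
time: 15.35
ee_pos: [0.4626, 0.1779, 0.2192]
orientation: [[0.145, 0.989, -0.0], [0.989, -0.145, -0.001], [-0.001, -0.0, -1.0]]
contact_force: [-0.5, -0.5, -0.7]
opening: 0.0854
t 15.35 pos [0.4626 0.1779 0.2192] yaw 81.66 tilt z [-0.    -0.001 -1.   ] open 0.0854 F [-0.5 -0.5 -0.7]
-> [[3.75, -0.01, 1.92], [-0.0, 0.04, 0.06]]
[([248.7, 141.0], 0.68, array([0.4678, 0.2223, 0.094 ]))]
```

View pics/w12.png

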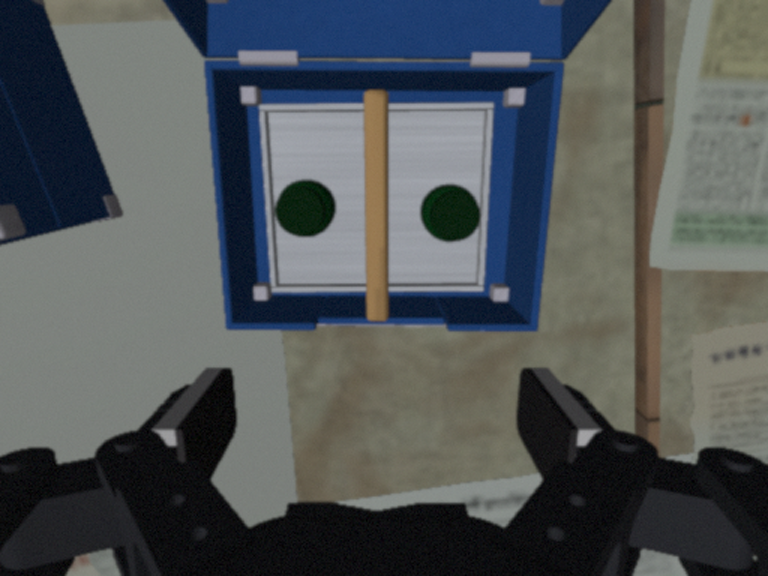

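Run:
```python
from h import *
w=np.load("w12.npy",allow_pickle=True).item()
a=onplane(w,(375.5/1.5,91/1.5),.101);b=onplane(w,(377/1.5,319/1.5),.101);d=a-b
m=(a+b)/2;print(a,b,m,np.linalg.norm(d),np.degrees(np.arctan2(d[1],d[0])))
g1=onplane(w,(225/1.5,400/1.5),0);
plan((m[0],m[1],.097),np.degrees(np.arctan2(d[1],d[0])))
```

```text
[0.47734241 0.27785659 0.101     ] [0.46174382 0.16683214 0.101     ] [0.46954311 0.22234437 0.101     ] 0.11211486703726767 82.0024671051714
t 15.45 pos [0.463  0.1766 0.2193] yaw 81.49 tilt z [ 0.    -0.001 -1.   ] open 0.0855 F [-0.1  0.9  0.4]
-> [[4.63, -0.04, 12.23], [0.01, 0.04, -0.51]]
```

```bash
python3 -m handwheel '[{"slide":[2.5,0,1],"dr":[0,0,-0.5],"jaw":-1},{"slide":[4.3,0,3],"dr":[0,0,-0.5],"jaw":-1},{"slide":[4.3,0,6],"dr":[0,0,-0.5],"jaw":-1},{"slide":[4.3,0,9],"dr":[0,0,-0.5],"jaw":-1},{"slide":[4.3,0,11.2],"dr":[0,0,-0.5],"jaw":-1},{"slide":[4.3,0,12.2],"dr":[0,0,-0.5],"jaw":-1},{"slide":[4.3,0,12.2],"dr":[0,0,-0.5],"jaw":-1}]' 60
python3 - <<'E'
from h import *
plan((.469,.219,.097),82)
w=vision.camera("wrist");save("w13.png",w,scale=1.5)
s=vision.camera("side");save("s13.png",s,(190,80,320,200),4.5)
E
```

```text
time: 16.15
ee_pos: [0.4688, 0.2192, 0.0965]
orientation: [[0.139, 0.99, -0.002], [0.99, -0.139, -0.002], [-0.002, -0.001, -1.0]]
contact_force: [-0.5, -1.2, -0.2]
opening: 0.0853
t 16.15 pos [0.4688 0.2192 0.0965] yaw 82.01 tilt z [-0.002 -0.002 -1.   ] open 0.0853 F [-0.5 -1.2 -0.2]
-> [[-0.02, 0.03, -0.05], [-0.08, 0.11, 0.01]]
```

View pics/w13.png

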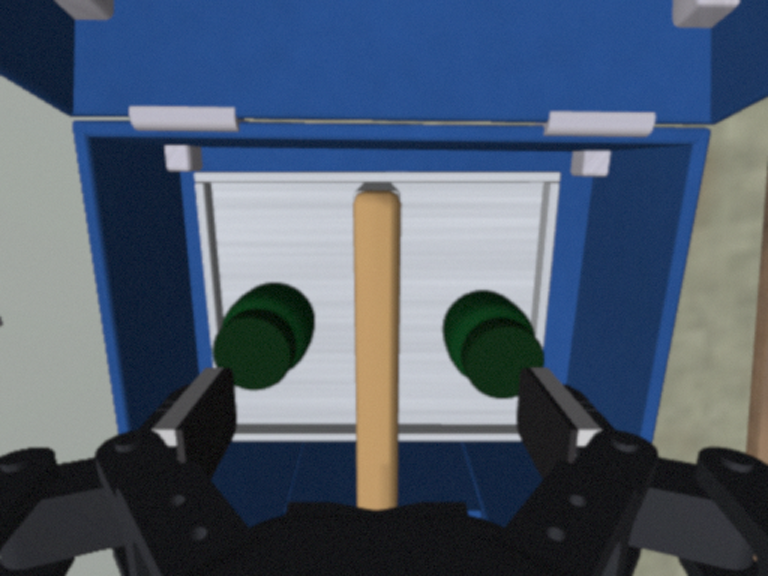

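View pics/s13.png

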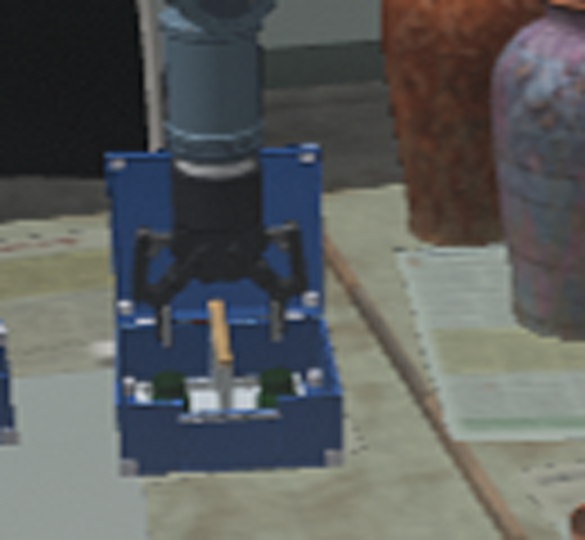

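Run:
```python
from h import *
w=vision.camera("wrist");e=onplane(w,(377/1.5,192/1.5),.101);o=readout.get_obs()
print(e, (o["orientation"].T@(e-o["ee_pos"])).round(4), o["ee_pos"])
```

```text
[0.47866906 0.28011246 0.101     ] [ 0.0601  0.0004 -0.0025] [0.4699508  0.22065706 0.09840297]
```

```bash
python3 -m handwheel '[{"slide":[0.1,0,0],"dr":[0,0,0],"jaw":-0.3},{"slide":[0.1,0,0],"dr":[0,0,0],"jaw":0.2},{"slide":[0.1,0,0],"dr":[0,0,0],"jaw":0.6},{"slide":[0.1,0,0],"dr":[0,0,0],"jaw":1},{"slide":[0.1,0,0],"dr":[0,0,0],"jaw":1},{"slide":[0.1,0,0],"dr":[0,0,0],"jaw":1},{"slide":[0.1,0,0],"dr":[0,0,0],"jaw":1}]' 100
python3 - <<'E'
from h import *
plan((.469,.219,.097),82)
w=vision.camera("wrist");save("w14.png",w,scale=1.5)
E
```

```text
time: 17.0
ee_pos: [0.4692, 0.2218, 0.0976]
orientation: [[0.137, 0.991, 0.0], [0.991, -0.137, 0.0], [0.0, 0.0, -1.0]]
contact_force: [-0.9, -0.1, 5.9]
opening: 0.0099
t 17.0 pos [0.4692 0.2218 0.0976] yaw 82.12 tilt z [ 0.  0. -1.] open 0.0099 F [-0.9 -0.1  5.9]
-> [[-0.28, 0.01, 0.06], [0.01, -0.02, 0.12]]
```

View pics/w14.png

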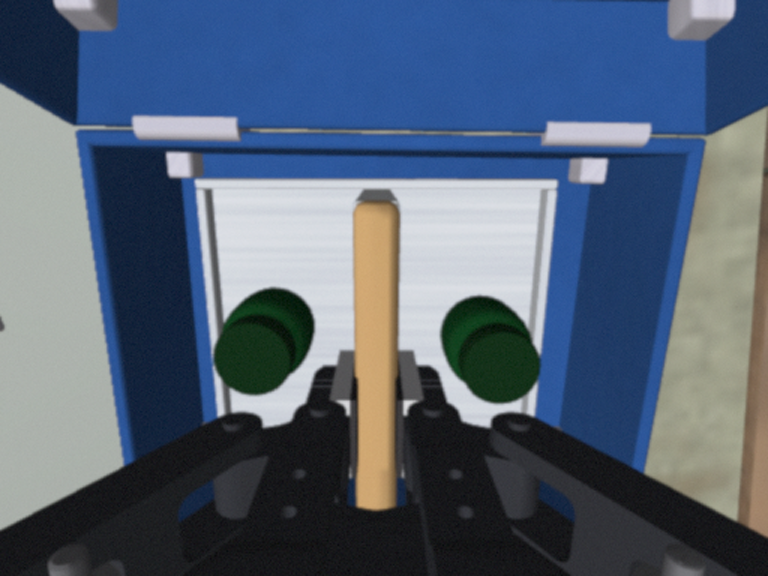

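```bash
python3 -m handwheel '[{"slide":[0,0,-0.2],"dr":[0,0,0],"jaw":1},{"slide":[0,0,-0.5],"dr":[0,0,0],"jaw":1},{"slide":[0,0,-1],"dr":[0,0,0],"jaw":1},{"slide":[0,0,-1.5],"dr":[0,0,0],"jaw":1},{"slide":[0,0,-2],"dr":[0,0,0],"jaw":1},{"slide":[0,0,-2.5],"dr":[0,0,0],"jaw":1},{"slide":[0,0,-3],"dr":[0,0,0],"jaw":1},{"slide":[0,0,-3.2],"dr":[0,0,0],"jaw":1}]' 110
python3 - <<'E'
from h import *
plan((.469,.219,.097),82)
w=vision.camera("wrist");save("w15.png",w,scale=1.5)
s=vision.camera("side");save("s15.png",s,(190,80,320,200),4.5)
E
```

```text
time: 17.85
ee_pos: [0.4694, 0.2219, 0.13]
orientation: [[0.137, 0.991, 0.001], [0.991, -0.137, 0.0], [0.001, 0.001, -1.0]]
contact_force: [0.4, 0.2, -4.4]
opening: 0.01
t 17.85 pos [0.4694 0.2219 0.13  ] yaw 82.12 tilt z [ 0.001  0.    -1.   ] open 0.01 F [ 0.4  0.2 -4.4]
-> [[-0.29, 0.0, 3.3], [0.04, -0.03, 0.12]]
```

View pics/w15.png

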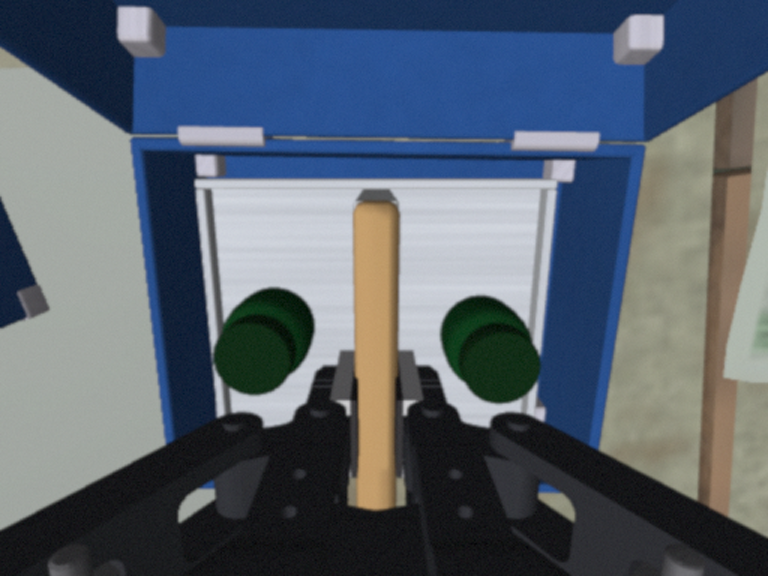

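View pics/s15.png

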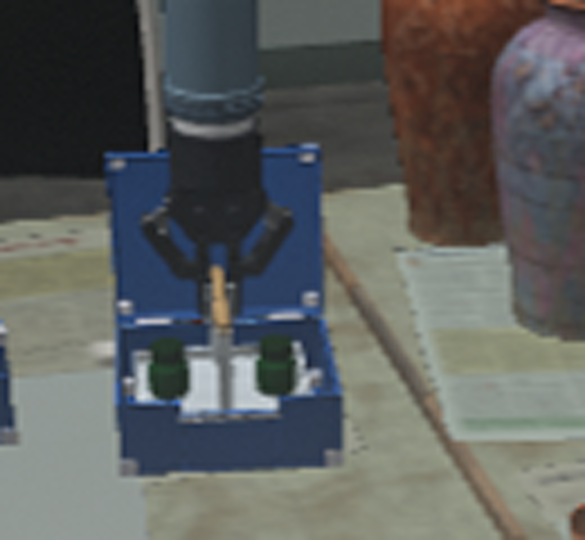

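```bash
python3 -m handwheel '[{"slide":[0,0,-0.6],"dr":[0,0,0],"jaw":1},{"slide":[0,0,-1.6],"dr":[0,0,0],"jaw":1},{"slide":[0,0,-2.8],"dr":[0,0,0],"jaw":1},{"slide":[0,0,-4],"dr":[0,0,0],"jaw":1},{"slide":[0,0,-5.2],"dr":[0,0,0],"jaw":1},{"slide":[0,0,-6.3],"dr":[0,0,0],"jaw":1},{"slide":[0,0,-7],"dr":[0,0,0],"jaw":1},{"slide":[0,0,-7.3],"dr":[0,0,0],"jaw":1}]' 110
python3 -m handwheel '[{"slide":[-0.3,0,-0.5],"dr":[0,0,0],"jaw":1},{"slide":[-0.8,0,-1.4],"dr":[0,0,0],"jaw":1},{"slide":[-1.4,0,-2.4],"dr":[0,0,0],"jaw":1},{"slide":[-2,0,-3.4],"dr":[0,0,0],"jaw":1},{"slide":[-2.5,0,-4.2],"dr":[0,0,0],"jaw":1},{"slide":[-2.8,0,-4.7],"dr":[0,0,0],"jaw":1},{"slide":[-3,0,-5],"dr":[0,0,0],"jaw":1},{"slide":[-3,0,-5],"dr":[0,0,0],"jaw":1}]' 110
python3 -m handwheel '[{"slide":[0,0,0],"dr":[0,0,0],"jaw":1},{"slide":[0,0,0],"dr":[0,0,0],"jaw":1},{"slide":[0,0,0],"dr":[0,0,0],"jaw":1},{"slide":[0,0,0],"dr":[0,0,0],"jaw":1},{"slide":[0,0,0],"dr":[0,0,0],"jaw":1}]' 110
python3 - <<'E'
from h import *
plan((.469,.219,.097),82)
w=vision.camera("wrist");save("w16.png",w,scale=1.5)
s=vision.camera("side");save("s16.png",s,scale=1.5)
save("s16c.png",s,(190,70,350,260),3.1)
t=vision.camera("top");save("t16.png",t,scale=1.5)
E
```

```text
time: 18.75
ee_pos: [0.4694, 0.222, 0.2033]
orientation: [[0.137, 0.991, 0.001], [0.991, -0.137, 0.001], [0.001, 0.001, -1.0]]
contact_force: [-0.2, 0.1, -3.5]
opening: 0.0099
time: 19.55
ee_pos: [0.465, 0.1919, 0.2526]
orientation: [[0.137, 0.991, 0.0], [0.991, -0.137, 0.0], [0.0, 0.0, -1.0]]
contact_force: [-0.1, 0.8, -3.4]
opening: 0.0099
time: 20.05
ee_pos: [0.4649, 0.1921, 0.2522]
orientation: [[0.137, 0.991, -0.0], [0.991, -0.137, -0.0], [-0.0, -0.0, -1.0]]
contact_force: [0.8, -0.1, -4.0]
opening: 0.01
t 20.05 pos [0.4649 0.1921 0.2522] yaw 82.13 tilt z [-0. -0. -1.] open 0.01 F [ 0.8 -0.1 -4. ]
-> [[2.73, 0.04, 15.52], [-0.01, 0.01, 0.13]]
```

View pics/w16.png

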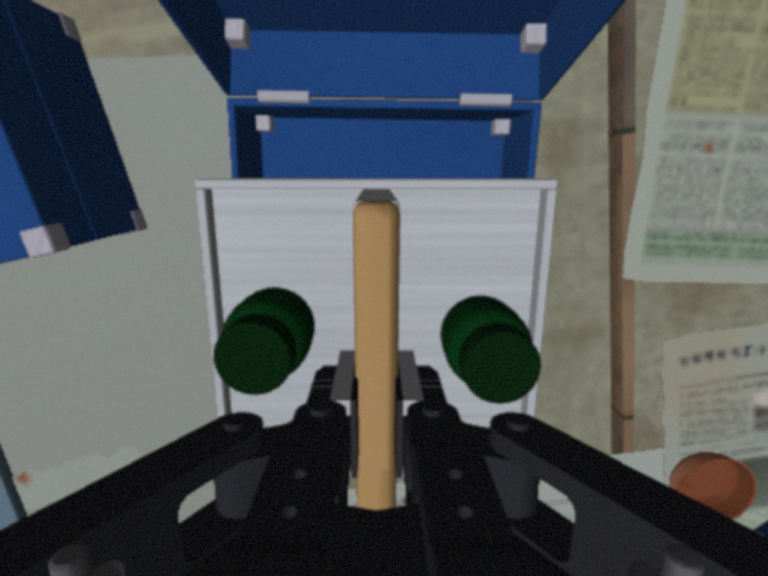

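View pics/s16c.png

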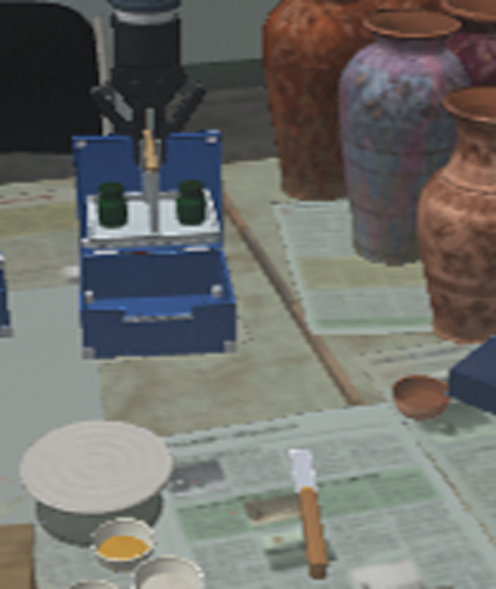

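View pics/t16.png

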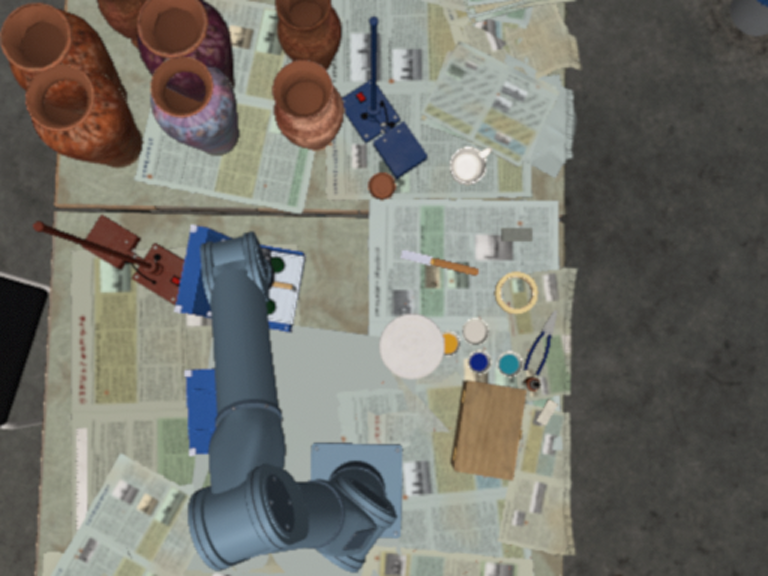

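```bash
python3 -c "
from workcell import bot,readout
o=readout.get_obs();print(o['time'],abs(o['dq']).max(),o['opening']);print(bot.hand_in())"
```

```text
20.2 1.1298453804439241 0.010054682607973457
the job is handed in; nothing more can be done
None
```

The job is done and handed in at 20.2 s, with the tray held over the open case. The hand-in reports no verdict, so what follows rests on my own checks.

**Opening:** I picked the case farthest from the base and put the knife blade into the right side of its notch. The blade raised the front edge, then its tip pushed the lid from inside. In the pictures the fingers stayed clear of the lid. I then laid the knife back on the bench where it had been.

**Tray:** I gripped the handle bar across its width with 100–110 N and lifted it straight up. At the end I drew it 3 cm back, away from the lid.

**Last checks:**
- **Lid:** it stands by itself. I measured about 1.88 rad after the knife was withdrawn, and it looked the same in the final picture.
- **Knife:** it lies flat on the bench, let go.
- **Tray height:** the bar is at about 0.249 m, which puts the underside about 9 cm above the rim.
- **Tray level:** the tool is vertical to within 0.001, and the tray looks the same in the wrist picture as when it was gripped.
- **Jars:** both stand upright in the tray.
- **Load:** the wrist reads about 4 N, and the tray touches neither the case nor the lid.
- **Bystanders:** the bowl, stone and tape look unmoved in the top view.

**Disagreements:** the cameras differed by up to about 9 mm on the bar's position along its length. I used a middle value, and a wrist view before closing put the grip within about 2 mm of the bar's centre. The knife tip also appeared about 1 pixel off its predicted place in the side view before insertion, but the blade went in without contact.

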